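Load the analyser's reagent carrier in order of use

ROBOT

A 6-joint arm with a two-finger parallel gripper is mounted at the origin on the work surface. World frame = base frame: x ahead of the robot, y to its left, z up, the work surface at z = 0. Lengths are in m, angles in rad, forces in N, time in s.
With the tool pointing down it reaches from about 0.4 to 0.825 m from the base axis. Payload 7 kg.
Tool frame: the origin (TCP) lies midway between the tips of the shut fingers; the grasp point (between the pads) lies 19 mm behind it; z points along the fingers, y is the line along which they close (so a half turn about z gives the same grasp; the last joint's range is limited). The gripper opens to 88 mm and grips with 3 to 60 N. Pads are 19 mm wide; open, the fingers measure 130 mm over their backs; the gripper's body (78 mm by 193 mm) begins 47 mm behind the grasp point.
Start: joints at [-0.935, 0.359, 0.012, 0, -1.224, -0.288], TCP at [0.23, -0.635, 0.227] pointing down, gripper open.
Joint ranges: [-3.07, 3.07], [-1.43, 2.12], [-1.02, 1.25], [-3.03, 1.67], [-3.05, -0], [-3.03, 3.03]. Speed limits (rad/s): [2.39, 2.39, 3.01, 3.14, 3.14, 3.14].

INTERFACE

Orientations are given as a unit quaternion [w, x, y, z].
In Python, from cell import monitor, snapshot, camera_model, job gives the robot as it stands. The module is installed in compiled form; this text tells all that it offers.
- The arm moves only by the shell command python3 -m pendant 'ROWS' [FORCE]. ROWS is text: rows parted by semicolons, each of 5 numbers parted by spaces: the shift along the tool's x, y, z in m, then the turn about the tool's z in rad, then the finger opening in m, from 0 to 0.0876. A call has 1 to 8 rows; each row shifts and turns the commanded pose from where the row before left it, along the tool's axes as they then stand; what a row does not reach is not made up. A row lasts 1/8 s, in which the tool goes at most 62.5 mm and 10.7 degrees, less where a joint would pass 70% of its speed; a pose out of reach is approached as far as the arm can. A call with a gripper value outside its range is refused whole. The fingers move at their own pace and stop on an object; FORCE is the grip in N (left out, the last holds). Time passes only in rows, so rows that do not move let the fingers close. It gives the time, the measured TCP pose, the force, the opening and the grip force at its end, in the units of the state.
- monitor.sense(): the state, without advancing time (a new reading comes with each control period).
- snapshot(name): name is "side" or "top" or "wrist"; returns (picture, depth): 384x512x3 uint8, red, green, blue; 384x512 float32, m along the optical axis (not along the pixel's ray), 0 where there is no reading.
- camera_model(name): a dict with "K" (3x3 intrinsics, pixels), "R" (3x3) and "t" (3): a world point X has camera coordinates R X + t; the wrist camera has in their place "mount" (4x4, takes a point from camera to tool coordinates, whose origin is the TCP and whose axes are the flange's). Camera axes: x right, y down, z forward; pixel columns grow to the right and rows downward; lengths in m; the calibration is good to about 2 mm. A picture is of the moment at which its call begins: read the wrist's pose just before it. camera_model takes no time and is no camera call.
- job.sign_off(): hands the job in; it is judged then, once.
The state is a dict: "t": time; "joint_positions": joint angles; "qvel": joint speeds; "joint_torque": joint torques, N m; "ee_pos": TCP position; "orientation": TCP orientation; "contact_force": force on the tool from outside, world axes, zero at the start; "moment": the same for the moment, N m; "width": opening from 0.0 (shut) to 1.0 (fully open); "finger_force": force on a finger pad.
Only numpy, scipy, OpenCV 4.12 (cv2) and the standard library are available. Lean on these libraries where they do the work, as an engineer would, in place of code of your own. Each camera call takes 0.05 s, during which the arm holds its last target. There are 200 camera calls.

TASK

Move the four reagent bottles from the blue storage rack into the empty grey reagent carrier, one bottle to a compartment, in the same order: the bottle next to the rack's tapered end goes into the compartment next to the carrier's tapered end, the next bottle into the next compartment, and so on to the square end. Never let a bottle tip over, and leave all four standing upright on the floors of their compartments.

Things in the scene. Friction and masses are not known exactly. Their poses are not given: they have to be found in the camera images.
- rack: blue plastic storage rack: a base with four clip-in cups in a row, a bottle in each at the start. Places 1 to 4 at own y = +72, +24, -24, -72 mm, x = 0. 54 mm wide (x), 195 long (y); past the +y end (place 1) a nose tapers to 22 mm in 16 mm; past the square -y end a 16 mm wire pull. 20 mm high. Origin: centre of underside, z up. Fixed.
- carrier: grey plastic reagent carrier, empty at the start: a row of four open compartments, each 45 mm (y) by 48 mm (x) inside, floor 4 mm above the bench, walls 3 mm thick. Places 1 to 4 at own y = +72, +24, -24, -72 mm, x = 0. 54 mm wide (x), 195 long (y); past the +y end (place 1) a nose tapers to 22 mm in 16 mm; past the square -y end a 16 mm wire pull. 20 mm high. Origin: centre of underside, z up. Fixed.
- bottle_narrow: white round bottle, 28 mm diameter and straight up to 58 mm, then a sloping shoulder and a small green screw cap of 19 mm diameter; 78 mm tall in all, about 60 g. Origin at the centre of its underside, z up along the bottle. Starts in a rack cup, underside 8 mm above the bench, up to 6 mm off the cup's centre.
- bottle_wide: white round wide-mouth jar, 28 mm diameter all the way up, the top 18 mm of it a green screw cap as wide as the body; 64 mm tall, about 50 g. Origin at the centre of its underside, z up along the bottle. Starts in a rack cup, underside 8 mm above the bench, up to 6 mm off the cup's centre.
- bottle_square: white square bottle, 28 x 28 mm (sides along its own x and y) and straight up to 60 mm, with a small green round cap of 19 mm diameter; 72 mm tall, about 65 g; at the start its sides are turned up to 0.2 rad from the rack's. Origin at the centre of its underside, z up along the bottle. Starts in a rack cup, underside 8 mm above the bench, up to 6 mm off the cup's centre.
- bottle_dropper: white slim round dropper bottle, 24 mm diameter and straight up to 58 mm, with a pointed green conical nozzle cap on top; 80 mm tall, about 40 g. Origin at the centre of its underside, z up along the bottle. Starts in a rack cup, underside 8 mm above the bench, up to 6 mm off the cup's centre.
- cup_narrow: blue clip-in cup of the storage rack in which the narrow-necked bottle stands at the start: it marks that bottle's place in the row. The four cups look alike: square, 46 mm outside, 42 inside, 14 high, floor 2 thick; origin at the centre of its underside, 6 mm above the bench. Fixed in the rack.
- cup_wide: blue clip-in cup of the storage rack in which the wide-mouth jar stands at the start: it marks that bottle's place in the row. The four cups look alike: square, 46 mm outside, 42 inside, 14 high, floor 2 thick; origin at the centre of its underside, 6 mm above the bench. Fixed in the rack.
- cup_square: blue clip-in cup of the storage rack in which the square bottle stands at the start: it marks that bottle's place in the row. The four cups look alike: square, 46 mm outside, 42 inside, 14 high, floor 2 thick; origin at the centre of its underside, 6 mm above the bench. Fixed in the rack.
- cup_dropper: blue clip-in cup of the storage rack in which the dropper bottle stands at the start: it marks that bottle's place in the row. The four cups look alike: square, 46 mm outside, 42 inside, 14 high, floor 2 thick; origin at the centre of its underside, 6 mm above the bench. Fixed in the rack.

How it is judged:
By the outcome, as a careful person would: the job done as asked, in the order asked, and still so for the second after the job is handed in, with the robot touching nothing.
It also fails if it takes over 112 s, if anything falls off the work surface, if the arm or the gripper's body presses on something with over 40 N, if the wrist force passes 120 N, or if a joint passes its speed limit or range.

## Working session

There is one attempt and no reset: what is moved stays moved. The work goes in short steps, Python scripts to look and compute and a shell command to move; the robot and the scene stay as the last step left them, time stands still between calls to the robot, and variables do not carry over. Pictures are saved under pics/ and viewed, at most 14 in all, crops included, and the job is handed in when it is done.

```bash
mkdir -p pics
python3 - <<'E'
from cell import monitor,snapshot,camera_model
import cv2,numpy as np
s=monitor.sense();print(s)
for n in("top","side"):
    p,d=snapshot(n);cv2.imwrite(f"pics/{n}0.png",p[:,:,::-1]);np.savez(f"{n}0.npz",p=p,d=d)
for n in("top","side","wrist"): print(n,camera_model(n))
E
```

```text
{'t': 0.0, 'joint_positions': array([-9.34928750e-01,  3.59382940e-01,  1.10593907e-02, -3.78241057e-04,
       -1.22409744e+00, -2.88111610e-01]), 'qvel': array([-3.23502687e-04,  2.09816578e-03, -3.19485092e-04,  7.78800496e-04,
        7.86482153e-04,  1.24593112e-05]), 'joint_torque': array([ 6.70111112e-04, -5.82719100e+01,  2.93068779e+01,  6.99743852e+00,
        6.96397852e-03, -1.84136634e-04]), 'ee_pos': array([ 0.22985418, -0.63413304,  0.22562041]), 'orientation': array([-2.02905928e-04, -1.72939653e-01,  9.84932071e-01,  8.06430538e-04]), 'contact_force': array([-1.08820646,  0.63381529,  0.42359884]), 'moment': array([0.015204  , 0.00646299, 0.02567093]), 'finger_force': 0.0, 'width': 1.0001640725980707}
top {'K': array([[423.64171966,   0.        , 247.11731366],
       [  0.        , 423.64171966, 188.33460011],
       [  0.        ,   0.        ,   1.        ]]), 'R': array([[ 8.47546296e-04, -9.99669745e-01, -2.56842700e-02],
       [-9.85776432e-01,  3.48128141e-03, -1.68025911e-01],
       [ 1.68059834e-01,  2.54613578e-02, -9.85447924e-01]]), 't': array([0.002731
[... 214 characters left out ...]
088261, -0.68235153, -0.01438752],
       [-0.4310625 ,  0.47785967, -0.76539876],
       [ 0.52914623, -0.55321473, -0.64339547]]), 't': array([0.37989703, 0.24184211, 0.86722298])}
wrist {'K': array([[288.5862319 ,   0.        , 254.98344723],
       [  0.        , 288.5862319 , 185.99624136],
       [  0.        ,   0.        ,   1.        ]]), 'mount': array([[-6.70601815e-04, -9.58210710e-01, -2.86062556e-01,
         7.71383305e-02],
       [ 9.99999611e-01, -8.06450065e-04,  3.57081109e-04,
        -5.95513514e-04],
       [-5.72854110e-04, -2.86062205e-01,  9.58210878e-01,
        -1.58214470e-01],
       [ 0.00000000e+00,  0.00000000e+00,  0.00000000e+00,
         1.00000000e+00]])}
```

View pics/top0.png

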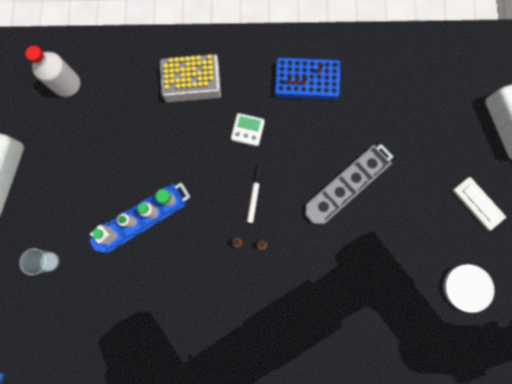

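View pics/side0.png

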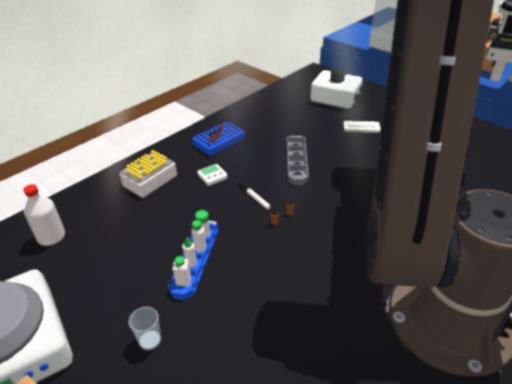

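The top view shows the rack with its nose at about (100,245) and its wire at (182,192). The order from the nose is square, dropper, narrow, wide. The carrier's nose is at about (318,215) and its wire at (385,152). The compartments are empty, and the side view agrees.

```bash
cat > h.py <<'E'
import numpy as np,cv2
from scipy.spatial.transform import Rotation as Rn
from cell import camera_model,monitor,snapshot
def world(d,n,s=None):
    m=camera_model(n);K=m["K"];v,u=np.mgrid[:d.shape[0],:d.shape[1]]
    c=np.stack([(u-K[0,2])/K[0,0]*d,(v-K[1,2])/K[1,1]*d,d],-1)
    if n!="wrist": return (c-m["t"])@m["R"]
    M=m["mount"];q=s["orientation"];R=Rn.from_quat(q[[1,2,3,0]]).as_matrix()
    return (c@M[:3,:3].T+M[:3,3])@R.T+s["ee_pos"]
E
python3 - <<'E'
from h import *
z=np.load("top0.npz");W=world(z["d"],"top");hsv=cv2.cvtColor(z["p"],cv2.COLOR_RGB2HSV).astype(int)
P=z["p"]
def box(a,b,c,d):
    m=np.zeros(P.shape[:2],bool);m[b:d,a:c]=1;return m
print("bench z",np.median(W[300:,:60,2]),np.median(W[120:160,100:150,2]))
for n,b,m in(("rack",(80,175,200,260),(hsv[...,1]>120)&(hsv[...,0]>100)&(hsv[...,0]<130)|(W[...,2]>.03)),("carrier",(300,140,400,230),P.max(-1)>60)):
    m=m&box(*b)&(z["d"]>0)&(W[...,2]>.004)
    X=W[m];r=cv2.minAreaRect(X[:,:2].astype(np.float32)*1000);print(n,m.sum(),r,np.percentile(X[:,2],[5,50,90,99]))
    if n=="rack":
        k,l,st,ce=cv2.connectedComponentsWithStats((m&(W[...,2]>.05)).astype(np.uint8))
        for i in range(1,k):
            Y=W[l==i];print(st[i],Y[:,:2].mean(0),Y[:,2].max())
E
```

```text
bench z -0.0008883525382661551 -0.0009750302655312428
rack 2216 ((484.5263671875, 239.25411987304688), (54.7410774230957, 211.49790954589844), 31.967260360717773) [0.00521804 0.01851123 0.07363939 0.08603404]
[156 189  16  15 173] [0.52505263 0.17011306] 0.0750951799362803
[138 203  16  14 175] [0.49801202 0.20393718] 0.0880599661385775
[118 214  13  12 128] [0.47820067 0.24808125] 0.08875634975814893
[ 91 225  21  19 238] [0.44918643 0.29285138] 0.08326405987799486
carrier 1364 ((559.0316772460938, -214.15109252929688), (54.65312957763672, 225.6312713623047), 41.157527923583984) [0.00418101 0.01280826 0.01994632 0.02178481]
```

```bash
python3 -m pendant '-.045 .028 0 0 .0876;-.045 .028 0 0 .0876;-.045 .028 0 0 .0876;-.045 .028 0 0 .0876;-.045 .028 0 0 .0876;-.045 .028 0 0 .0876;-.045 .028 0 0 .0876;-.045 .028 0 0 .0876'; python3 -m pendant '-.045 .028 0 0 .0876;-.045 .028 0 0 .0876;0 0 0 -.18 .0876;0 0 0 -.18 .0876;0 0 0 -.18 .0876;0 0 0 -.18 .0876;0 0 0 -.18 .0876;0 0 0 -.18 .0876';  python3 -m pendant '0 0 0 -.18 .0876;0 0 0 -.18 .0876;0 0 0 -.18 .0876;0 0 0 -.18 .0876;0 0 0 -.13 .0876;0 0 0 0 .0876'
cat >> h.py <<'E'
def state(): 
    s=monitor.sense();q=s["orientation"];R=Rn.from_quat(q[[1,2,3,0]]).as_matrix();return s,R
def go(x,y,z,yaw):
    s,R=state();d=R.T@(np.array([x,y,z])-s["ee_pos"]);a=np.degrees(np.arctan2(R[1,1],R[0,1]))
    t=(a-yaw+180)%360-180;print(f"yaw {a:.1f} tool shift {d.round(4)} turn {np.radians(t):.3f}  pos {s['ee_pos'].round(4)} t {s['t']:.1f}")
E
python3 - <<'E'
from h import *
s,R=state();p,d=snapshot("wrist");np.savez("wc.npz",p=p,d=d,pos=s["ee_pos"],q=s["orientation"]);cv2.imwrite("pics/wc.png",p[:,:,::-1])
print(s["joint_positions"]);go(.489,.2325,.2256,212)
W=world(d,"wrist",s);print(W[190,250],np.median(W[20:60,20:60,2]))
E
```

```text
t: 1.1
ee_pos: [0.4928, -0.2997, 0.2264]
orientation: [-0.0, -0.173, 0.985, 0.0]
contact_force: [0.8, -0.8, 0.9]
width: 1.001
finger_force: 0.0
t: 2.1
ee_pos: [0.5574, -0.2178, 0.2261]
orientation: [-0.0, -0.657, 0.754, 0.0]
contact_force: [0.4, -0.1, 0.5]
width: 1.0
finger_force: 0.0
t: 2.85
ee_pos: [0.5574, -0.2179, 0.2262]
orientation: [0.0, 0.908, -0.419, -0.0]
contact_force: [0.7, 0.0, -0.6]
width: 0.998
finger_force: 0.0
[-4.65368432e-02  2.34646898e-01 -1.63312080e-01 -1.66830543e-04
 -1.17354785e+00  7.52614260e-01]
yaw -139.7 tool shift [-0.3876 -0.2394  0.0008] turn 0.146  pos [ 0.5575 -0.2179  0.2263] t 2.9
[ 0.53587447 -0.18165373  0.00346378] 0.027856831516604952
```

View pics/wc.png

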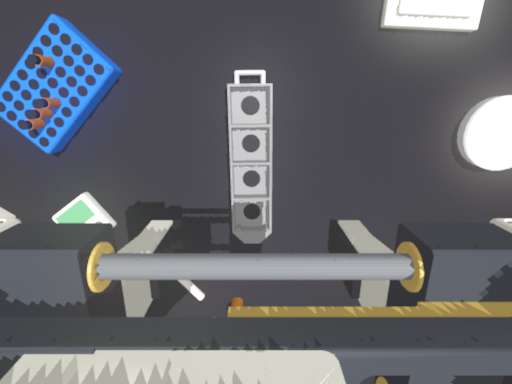

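The wrist view shows the carrier with its wire at the top (250,77) and its nose at (250,240). Dark discs at the compartment centres sit at about (250,105), (251,144), (251,179) and (252,211). I'll fit those discs and check them against the depth outline.

```bash
python3 - <<'E'
from h import *
z=np.load("wc.npz");s=dict(ee_pos=z["pos"],orientation=z["q"]);d=z["d"]
def onplane(uv,n,h):
    A=world(np.full((384,512),.1),n,s);B=world(np.full((384,512),.3),n,s)
    f=lambda W:np.array([cv2.remap(W[...,k].astype(np.float32),np.float32([[uv[0]]]),np.float32([[uv[1]]]),1)[0,0] for k in range(3)])
    a,b=f(A),f(B);return a+(b-a)*(h-a[2])/(b[2]-a[2])
W=world(d,"wrist",s)
def fit(P):
    P=np.array(P)[:,:2];o=P.mean(0);L=np.array([72,24,-24,-72]);v=(P*L[:,None]).sum(0)/(L@L)*1000
    print("origin",o.round(4),"scale",np.linalg.norm(v),"yaw",np.degrees(np.arctan2(v[1],v[0]))-90,"resid mm",((P-o-np.outer(L,v)/1000)*1000).round(1).tolist())
g=cv2.cvtColor(z["p"],cv2.COLOR_RGB2GRAY);P=[]
for c in((252,211),(251,179),(251,144),(250,105)):
    w=g[c[1]-11:c[1]+12,c[0]-11:c[0]+12];m=(w<70).astype(np.uint8);k,l,st,ce=cv2.connectedComponentsWithStats(m);i=l[11,11]
    u=ce[i]+[c[0]-11,c[1]-11];print(u,st[i,4],W[c[1],c[0],2]);P.append(onplane(u,"wrist",.004))
fit(P)
m=np.zeros(g.shape,bool);m[60:245,215:285]=1;m&=(W[...,2]>.014)&(W[...,2]<.03)
X=W[m];print(cv2.minAreaRect(X[:,:2].astype(np.float32)*1000),np.percentile(X[:,2],[50,90]), "bench",np.median(W[100:180,300:340,2]))
t=np.load("top0.npz");gt=cv2.cvtColor(t["p"],cv2.COLOR_RGB2GRAY);P=[]
for c in((323,207),(340,192),(356,178),(372,163)):
    w=gt[c[1]-6:c[1]+7,c[0]-6:c[0]+7].astype(float);w=np.clip(80-w,0,None);v,u=np.mgrid[-6:7,-6:7];w[u*u+v*v>36]=0
    P.append(onplane((c[0]+(u*w).sum()/w.sum(),c[1]+(v*w).sum()/w.sum()),"top",.004))
fit(P)
E
python3 -m pendant '-.048 -.030 0 0 .0876;-.048 -.030 0 0 .0876;-.048 -.030 0 0 .0876;-.048 -.030 0 0 .0876;-.048 -.030 0 0 .0876;-.048 -.030 0 0 .0876;-.048 -.030 0 0 .0876;-.048 -.030 0 0 .0876'
python3 -m pendant '0 0 -.03 .146 .0876;0 0 -.03 0 .0876;0 0 0 0 .0876'
python3 - <<'E'
from h import *
s,R=state();p,d=snapshot("wrist");np.savez("wr.npz",p=p,d=d,pos=s["ee_pos"],q=s["orientation"]);cv2.imwrite("pics/wr.png",p[:,:,::-1])
print(s["joint_positions"]);go(.489,.2325,.2256,212)
E
```

```text
[251.43023256 211.10465116] 172 0.0054174906474222795
[251. 179.] 529 0.005238412688267302
[251. 144.] 529 0.005396250516361584
[250. 105.] 529 0.005672064613352762
origin [ 0.561  -0.2133] scale 1.0010993385152687 yaw 40.86203469612201 resid mm [[0.4, -0.4], [-0.2, 0.5], [-0.8, 0.3], [0.6, -0.4]]
((561.4507446289062, -212.89266967773438), (54.36825180053711, 224.6136474609375), 40.993106842041016) [0.01972765 0.02076653] bench -0.0002194134270185888
origin [ 0.5599 -0.2138] scale 0.9993857637388222 yaw 41.20187372560105 resid mm [[-0.1, 0.0], [0.2, -0.0], [-0.1, -0.1], [0.0, 0.1]]
t: 3.9
ee_pos: [0.4901, 0.2317, 0.2268]
orientation: [-0.0, 0.908, -0.42, 0.0]
contact_force: [1.0, -0.4, -0.7]
width: 1.0
finger_force: 0.0
t: 4.28
ee_pos: [0.4916, 0.2308, 0.289]
orientation: [-0.002, 0.875, -0.485, 0.001]
contact_force: [-0.5, -0.1, -1.0]
width: 1.001
finger_force: 0.0
[ 8.00465175e-01  1.02364030e-01 -1.82721782e-01  7.28425748e-04
 -1.28148106e+00 -2.41705870e-01]
yaw -148.0 tool shift [-0.0028  0.0005  0.0617] turn 0.000  pos [0.4909 0.2303 0.2873] t 4.3
```

View pics/wr.png

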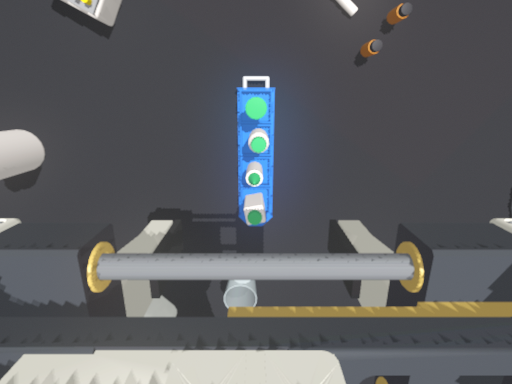

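The wrist view shows the rack with its wire at the top. The green caps are at about (256,108) wide, (258,145) narrow, (254,179) dropper and (255,216) square. Next I'll measure the cap centres in the wrist and top views.

Run:
```python
from h import *
zs=np.load("wr.npz");s=dict(ee_pos=zs["pos"],orientation=zs["q"])
out={}
for n,z,box in(("wrist",zs,(85,230,235,280)),("top",np.load("top0.npz"),(180,255,85,195))):
    hsv=cv2.cvtColor(z["p"],cv2.COLOR_RGB2HSV).astype(int);W=world(z["d"],n,s)
    b=np.zeros(hsv.shape[:2],bool);b[box[0]:box[1],box[2]:box[3]]=1
    m=b&(hsv[...,0]>50)&(hsv[...,0]<90)&(hsv[...,1]>110)
    k,l,st,ce=cv2.connectedComponentsWithStats(m.astype(np.uint8))
    for i in range(1,k):
        if st[i,4]<15: continue
        X=W[l==i];zt=np.percentile(X[:,2],90);T=X[X[:,2]>zt-.006]
        r=cv2.minEnclosingCircle(T[:,:2].astype(np.float32)*1000)
        print(n,ce[i].round(1),st[i,4],"z",zt.round(4),"mean",T[:,:2].mean(0).round(4),"circ",np.round(r[0],1),round(r[1],1))
    # body rows by height slice: white body/any point 35-62 mm high
    if n=="wrist":
        m2=b&(W[...,2]>.012)&(W[...,2]<.024);X=W[m2];print(cv2.minAreaRect(X[:,:2].astype(np.float32)*1000))
        # shoulder top of square at z .068
        m3=b&(W[...,2]>.062)&(W[...,2]<.072)&(hsv[...,1]<80);m3[:195]=0;X=W[m3];print("square shoulder",len(X),X[:,:2].mean(0),cv2.minAreaRect(X[:,:2].astype(np.float32)*1000))
cv2.imwrite("pics/crop.png",cv2.resize(zs["p"][190:235,225:285,::-1],None,fx=10,fy=10,interpolation=2))
```

```text
wrist [255.7 107.7] 377 z 0.0729 mean [0.5286 0.1729] circ [528.4 173.1] 13.5
wrist [258.1 144.3] 176 z 0.0868 mean [0.5025 0.2086] circ [501.8 208.7] 9.8
wrist [253.9 178.5] 93 z 0.0862 mean [0.4838 0.25  ] circ [507.  210.7] 52.6
wrist [254.2 217.3] 144 z 0.0807 mean [0.4536 0.2961] circ [489.3 234.8] 82.3
((488.7210693359375, 239.3228302001953), (53.62910079956055, 213.90228271484375), 31.844053268432617)
square shoulder 194 [0.45609725 0.29358866] ((453.4578857421875, 297.87359619140625), (27.49618148803711, 27.673633575439453), 42.92094802856445)
top [162.  195.6] 176 z 0.0728 mean [0.5249 0.1701] circ [466.7  80.5] 122.3
top [141.7 207.7] 78 z 0.0868 mean [0.4999 0.2083] circ [500.3 208.3] 9.5
top [121.7 219. ] 26 z 0.0872 mean [0.4793 0.2505] circ [479.2 251. ] 3.1
top [ 96.6 233.2] 68 z 0.0807 mean [0.45   0.2974] circ [449.9 297.9] 9.5
```

View pics/crop.png

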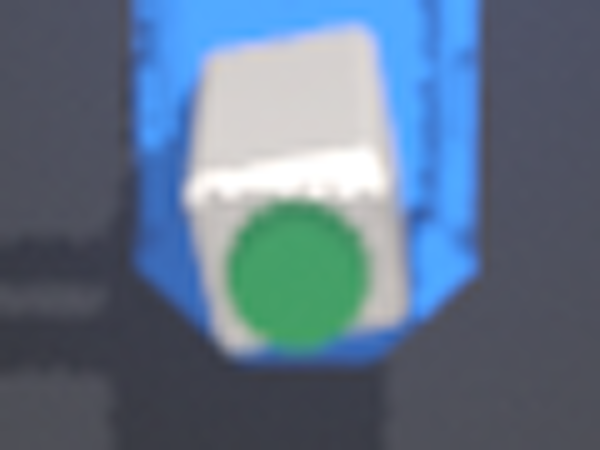

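The crop shows the square bottle turned slightly counterclockwise to the rack, which agrees with the fitted 42.9°. I'll let the arm settle and measure once more.

```bash
python3 -m pendant '0 0 0 0 .0876;0 0 0 0 .0876' >/dev/null
python3 - <<'E'
from h import *
s,R=state();p,d=snapshot("wrist");W=world(d,"wrist",s);hsv=cv2.cvtColor(p,cv2.COLOR_RGB2HSV).astype(int)
b=np.zeros(d.shape,bool);b[85:230,235:280]=1
m=b&(hsv[...,0]>50)&(hsv[...,0]<90)&(hsv[...,1]>110)
k,l,st,ce=cv2.connectedComponentsWithStats(m.astype(np.uint8))
for i in range(1,k):
    if st[i,4]<15: continue
    X=W[l==i];zt=np.percentile(X[:,2],90);T=X[(X[:,2]>zt-.006)];print(ce[i].round(1),zt.round(4),np.median(T[:,:2],0).round(4),((T[:,:2].max(0)+T[:,:2].min(0))/2).round(4))
m3=b&(W[...,2]>.062)&(W[...,2]<.072)&(hsv[...,1]<80);m3[:195]=0;X=W[m3];print("sq",cv2.minAreaRect(X[:,:2].astype(np.float32)*1000))
go(.452,.298,.14,43)
E
```

```text
[253.1 108.2] 0.0729 [0.5289 0.1729] [0.5287 0.1731]
[255.7 145.3] 0.0869 [0.5026 0.2084] [0.5026 0.2088]
[251.3 179.6] 0.0859 [0.4828 0.2518] [0.4822 0.2527]
[252.  218.5] 0.0807 [0.4531 0.297 ] [0.4877 0.2353]
sq ((453.5439147949219, 297.96661376953125), (27.896902084350586, 27.372819900512695), 43.76808166503906)
yaw -147.9 tool shift [-0.0785 -0.0039  0.1458] turn 2.951  pos [0.4905 0.2295 0.2858] t 4.6
```

```bash
python3 -m pendant '-.027 -.0013 .048 0 .0876;-.026 -.0013 .049 0 .0876;-.0255 -.0013 .0488 0 .0876;0 0 0 -.1 .0876;0 0 0 -.098 .0876;0 0 0 0 .0876;0 0 0 0 .0876'; python3 -c "
from h import *
go(.452,.298,.027,43.3-180)"
```

```text
t: 5.5
ee_pos: [0.4523, 0.2983, 0.1407]
orientation: [0.0, 0.918, -0.396, -0.0]
contact_force: [-0.3, 0.8, -0.0]
width: 0.997
finger_force: 0.0
yaw -136.7 tool shift [0.     0.0004 0.1137] turn 0.001  pos [0.4523 0.2983 0.1407] t 5.5
```

```bash
python3 -m pendant '0 0 .03 0 .0876;0 0 .03 0 .0876;0 0 .03 0 .0876;0 0 .0237 0 .0876;0 0 0 0 .06;0 0 0 0 .04;0 0 0 0 .032;0 0 0 0 .03' 15; python3 -m pendant '0 0 0 0 .02;0 0 0 0 .02;0 0 0 0 .02;0 0 0 0 .02' 20
```

```text
t: 6.5
ee_pos: [0.4526, 0.2989, 0.028]
orientation: [-0.001, 0.919, -0.395, 0.0]
contact_force: [0.6, 0.3, -0.4]
width: 0.611
finger_force: 0.0
t: 7.0
ee_pos: [0.4523, 0.2985, 0.0272]
orientation: [-0.0, 0.919, -0.395, 0.0]
contact_force: [-0.2, 0.3, 2.6]
width: 0.319
finger_force: 20.0
```

Run:
```python
from h import *
s,R=state();print(s["width"]*87.6,s["finger_force"],s["moment"]);
o=np.array([.5605,-.2135]);yaw=np.radians(41.1);v=np.array([-np.sin(yaw),np.cos(yaw)])
for i,L in enumerate((.072,.024,-.024,-.072)): print(i+1,(o+L*v).round(4))
p,d=snapshot("side");cv2.imwrite("pics/g1.png",cv2.resize(p[190:310,130:270,::-1],None,fx=4,fy=4))
```

```text
27.915042975163214 19.953722655773163 [-0.07955406  0.37174446  0.03406892]
1 [ 0.5132 -0.1592]
2 [ 0.5447 -0.1954]
3 [ 0.5763 -0.2316]
4 [ 0.6078 -0.2678]
```

View pics/g1.png

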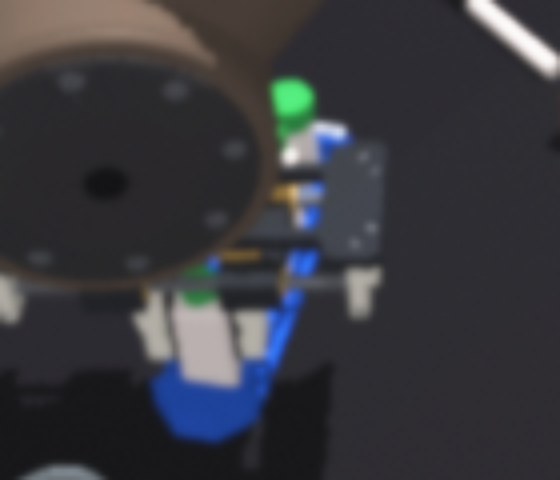

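The grasp reads 27.9 mm, and the picture shows the square bottle upright between the pads. I'll lift it and carry it over.

```bash
python3 -m pendant '0 0 -.03 0 .02;0 0 -.04 0 .02;0 0 -.04 0 .02;0 0 -.02 0 .02;0 0 0 .038 .02'; python3 -c "
from h import *
go(.5132,-.1592,.157,41.1-180)"
```

```text
t: 7.68
ee_pos: [0.4529, 0.2992, 0.159]
orientation: [-0.002, 0.911, -0.412, 0.0]
contact_force: [-0.2, 0.5, -1.7]
width: 0.32
finger_force: 20.0
yaw -138.7 tool shift [0.3843 0.2571 0.0009] turn 0.003  pos [0.4529 0.2992 0.159 ] t 7.7
```

```bash
python3 -m pendant '.025 .017 0 0 .02;.044 .0294 0 0 .02;.044 .0294 0 0 .02;.044 .0294 0 0 .02;.044 .0294 0 0 .02;.044 .0294 0 0 .02;.044 .0294 0 0 .02;.044 .0294 0 0 .02';python3 -m pendant '.03 .02 0 0 .02;.021 .014 0 0 .02;0 0 0 0 .02;0 0 0 0 .02;0 0 0 0 .02'; python3 -c "
from h import *
go(.5132,-.1592,.0235,41.1-180)"
```

```text
t: 8.68
ee_pos: [0.5046, -0.1004, 0.157]
orientation: [-0.0, 0.911, -0.412, 0.0]
contact_force: [1.2, 0.1, -1.0]
width: 0.315
finger_force: 20.0
t: 9.3
ee_pos: [0.5128, -0.1588, 0.157]
orientation: [-0.0, 0.911, -0.412, -0.0]
contact_force: [0.5, 1.0, -1.2]
width: 0.319
finger_force: 20.0
yaw -138.6 tool shift [ 6.000e-04 -1.000e-04  1.335e-01] turn 0.005  pos [ 0.5128 -0.1588  0.157 ] t 9.3
```

```bash
python3 -m pendant '.0006 0 .04 0 .02;0 0 .04 0 .02;0 0 .03 0 .02;0 0 .015 0 .02;0 0 .008 0 .02;0 0 0 0 .02;0 0 0 0 .02'; python3 -m pendant '0 0 0 0 .032;0 0 0 0 .06;0 0 0 0 .06;0 0 0 0 .06;0 0 -.05 0 .0876;0 0 -.06 0 .0876;0 0 -.02 0 .0876;0 0 0 0 .0876'
python3 - <<'E'
from h import *
p,d=snapshot("side");cv2.imwrite("pics/p1.png",cv2.resize(p[110:210,230:350,::-1],None,fx=5,fy=5))
go(.4813,.2513,.157,31.9-180)
E
```

```text
t: 10.18
ee_pos: [0.514, -0.1599, 0.025]
orientation: [-0.0, 0.911, -0.412, 0.001]
contact_force: [-0.2, 0.1, -0.5]
width: 0.32
finger_force: 20.0
t: 11.18
ee_pos: [0.5143, -0.16, 0.1561]
orientation: [-0.001, 0.911, -0.412, 0.002]
contact_force: [-0.4, 0.0, -0.3]
width: 0.994
finger_force: 0.0
yaw -138.7 tool shift [-0.3301 -0.2473 -0.0024] turn 0.164  pos [ 0.5133 -0.1599  0.1545] t 11.2
```

View pics/p1.png

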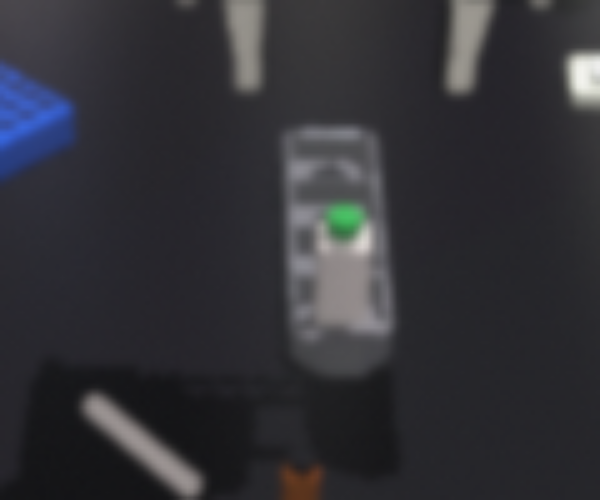

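The crop shows the square bottle standing upright in the nose-end compartment at (345,270). Next is the dropper.

```bash
python3 -m pendant '-.02 -.015 0 0 .0876;-.044 -.033 0 0 .0876;-.044 -.033 0 0 .0876;-.044 -.033 0 0 .0876;-.044 -.033 0 0 .0876;-.044 -.033 0 0 .0876;-.044 -.033 0 0 .0876;-.030 -.0223 0 0 .0876';python3 -m pendant '-.016 -.012 0 0 .0876;0 0 0 .164 .0876;0 0 0 0 .0876;0 0 0 0 .0876'; python3 -c "
from h import *
go(.4813,.2513,.027,31.9-180)"
```

```text
t: 12.22
ee_pos: [0.4816, 0.233, 0.1524]
orientation: [0.001, 0.911, -0.412, -0.001]
contact_force: [-0.1, -0.1, -0.0]
width: 1.0
finger_force: 0.0
t: 12.72
ee_pos: [0.481, 0.2504, 0.1536]
orientation: [0.0, 0.875, -0.484, -0.0]
contact_force: [0.1, 0.0, 0.1]
width: 0.999
finger_force: 0.0
yaw -147.9 tool shift [-0.0006 -0.0008  0.1266] turn 0.003  pos [0.481  0.2504 0.1536] t 12.7
```

```bash
python3 -m pendant '-.0006 -.0008 .035 0 .0876;0 0 .035 0 .0876;0 0 .035 0 .0876;0 0 .0216 0 .0876;0 0 0 0 .06;0 0 0 0 .04;0 0 0 0 .03;0 0 0 0 .028' 15; python3 -m pendant '0 0 0 0 .016;0 0 0 0 .016;0 0 0 0 .016;0 0 0 0 .016' 20; python3 -m pendant '0 0 -.03 0 .016;0 0 -.04 0 .016;0 0 -.04 0 .016;0 0 -.02 0 .016;0 0 0 -.163 .016;0 0 0 0 .016' ; python3 -c "
from h import *
go(.5447,-.1954,.157,41.1-180)"
```

```text
t: 13.72
ee_pos: [0.4819, 0.2525, 0.0284]
orientation: [-0.001, 0.874, -0.485, 0.0]
contact_force: [-0.8, -0.0, -0.0]
width: 0.606
finger_force: 0.0
t: 14.22
ee_pos: [0.4815, 0.2521, 0.0275]
orientation: [-0.0, 0.874, -0.485, 0.0]
contact_force: [-1.0, -0.3, 0.6]
width: 0.27
finger_force: 20.0
t: 14.98
ee_pos: [0.4813, 0.252, 0.1575]
orientation: [-0.0, 0.911, -0.413, -0.0]
contact_force: [1.2, -0.0, -1.2]
width: 0.271
finger_force: 20.0
yaw -138.8 tool shift [0.3784 0.247  0.0004] turn 0.002  pos [0.4813 0.252  0.1575] t 15.0
```

```bash
python3 -m pendant '.025 .016 0 0 .016;.044 .0287 0 0 .016;.044 .0287 0 0 .016;.044 .0287 0 0 .016;.044 .0287 0 0 .016;.044 .0287 0 0 .016;.044 .0287 0 0 .016;.044 .0287 0 0 .016';python3 -m pendant '.03 .02 0 0 .016;.0154 .0101 0 0 .016;0 0 0 0 .016;0 0 0 0 .016;0 0 0 0 .016'; python3 -c "
from h import *
go(.5447,-.1954,.0235,41.1-180)"
```

```text
t: 15.98
ee_pos: [0.5378, -0.143, 0.157]
orientation: [0.0, 0.91, -0.415, -0.0]
contact_force: [0.3, -0.4, -1.1]
width: 0.263
finger_force: 20.0
t: 16.6
ee_pos: [0.5454, -0.1943, 0.1576]
orientation: [-0.0, 0.911, -0.412, 0.0]
contact_force: [1.0, 0.8, -0.5]
width: 0.271
finger_force: 20.0
yaw -138.7 tool shift [0.0004 0.0013 0.1341] turn 0.003  pos [ 0.5454 -0.1943  0.1576] t 16.6
```

```bash
python3 -m pendant '.0004 .0013 .04 0 .016;0 0 .04 0 .016;0 0 .03 0 .016;0 0 .015 0 .016;0 0 .0085 0 .016;0 0 0 0 .016;0 0 0 0 .016'; python3 -m pendant '0 0 0 0 .028;0 0 0 0 .06;0 0 0 0 .06;0 0 0 0 .06;0 0 -.05 0 .0876;0 0 -.06 0 .0876;0 0 -.02 0 .0876;0 0 0 0 .0876'
python3 - <<'E'
from h import *
p,d=snapshot("side");cv2.imwrite("pics/p2.png",cv2.resize(p[110:310,150:350,::-1],None,fx=3,fy=3))
go(.5013,.2084,.157,31.9-180)
E
```

```text
t: 17.48
ee_pos: [0.5453, -0.1964, 0.0249]
orientation: [-0.0, 0.911, -0.413, 0.001]
contact_force: [0.0, 0.4, -0.4]
width: 0.271
finger_force: 20.0
t: 18.48
ee_pos: [0.5457, -0.1965, 0.1561]
orientation: [-0.001, 0.911, -0.413, 0.002]
contact_force: [0.5, 0.6, -0.9]
width: 0.985
finger_force: 0.0
yaw -138.8 tool shift [-0.333  -0.2341 -0.0025] turn 0.163  pos [ 0.5448 -0.1963  0.1545] t 18.5
```

View pics/p2.png

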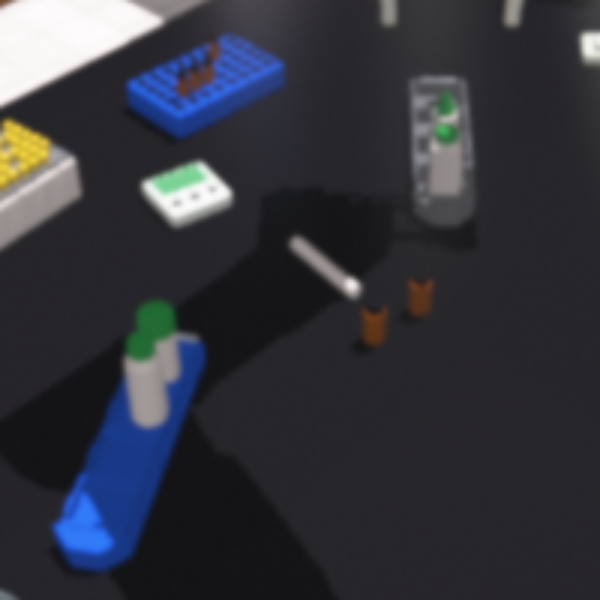

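The picture shows the dropper upright behind the square bottle in the carrier at (446,105). The narrow and wide bottles still stand in the rack at (147,380) and (160,345). Narrow is next.

```bash
python3 -m pendant '-.02 -.014 0 0 .0876;-.044 -.031 0 0 .0876;-.044 -.031 0 0 .0876;-.044 -.031 0 0 .0876;-.044 -.031 0 0 .0876;-.044 -.031 0 0 .0876;-.044 -.031 0 0 .0876;-.030 -.021 0 0 .0876';python3 -m pendant '-.019 -.0131 0 0 .0876;0 0 0 .163 .0876;0 0 0 0 .0876;0 0 0 0 .0876'; python3 -c "
from h import *
go(.5013,.2084,.027,31.9-180)"
```

```text
t: 19.52
ee_pos: [0.5026, 0.1871, 0.1524]
orientation: [0.001, 0.911, -0.412, -0.001]
contact_force: [0.5, -1.3, -1.1]
width: 1.001
finger_force: 0.0
t: 20.02
ee_pos: [0.5009, 0.2077, 0.1535]
orientation: [0.0, 0.875, -0.484, -0.0]
contact_force: [0.8, 0.1, 0.1]
width: 1.0
finger_force: 0.0
yaw -147.9 tool shift [-0.0004 -0.0008  0.1265] turn 0.003  pos [0.5009 0.2077 0.1535] t 20.0
```

```bash
python3 -m pendant '-.0004 -.0015 .035 0 .0876;0 0 .035 0 .0876;0 0 .035 0 .0876;0 0 .0215 0 .0876;0 0 0 0 .06;0 0 0 0 .04;0 0 0 0 .032;0 0 0 0 .03' 15; python3 -m pendant '0 0 0 0 .02;0 0 0 0 .02;0 0 0 0 .02;0 0 0 0 .02' 20; python3 -m pendant '0 0 -.03 0 .02;0 0 -.04 0 .02;0 0 -.04 0 .02;0 0 -.02 0 .02;0 0 0 -.163 .02;0 0 0 0 .02' ; python3 -c "
from h import *
go(.5763,-.2316,.157,41.1-180)"
```

```text
t: 21.02
ee_pos: [0.5025, 0.2097, 0.0284]
orientation: [-0.001, 0.874, -0.485, 0.0]
contact_force: [0.1, -0.9, -0.7]
width: 0.606
finger_force: 0.0
t: 21.52
ee_pos: [0.5021, 0.2094, 0.0275]
orientation: [0.0, 0.874, -0.485, 0.0]
contact_force: [0.1, 0.3, 1.5]
width: 0.31
finger_force: 20.0
t: 22.28
ee_pos: [0.5019, 0.2093, 0.1575]
orientation: [-0.0, 0.911, -0.413, -0.0]
contact_force: [0.8, -1.0, -1.3]
width: 0.316
finger_force: 20.0
yaw -138.8 tool shift [0.3808 0.2344 0.0004] turn 0.002  pos [0.5019 0.2093 0.1575] t 22.3
```

```bash
python3 -m pendant '.025 .0154 0 0 .02;.044 .0271 0 0 .02;.044 .0271 0 0 .02;.044 .0271 0 0 .02;.044 .0271 0 0 .02;.044 .0271 0 0 .02;.044 .0271 0 0 .02;.044 .0271 0 0 .02';python3 -m pendant '.03 .0185 0 0 .02;.0178 .0108 0 0 .02;0 0 0 0 .02;0 0 0 0 .02;0 0 0 0 .02'; python3 -c "
from h import *
go(.5763,-.2316,.0235,41.1-180)"
```

```text
t: 23.28
ee_pos: [0.5673, -0.1778, 0.1568]
orientation: [0.0, 0.91, -0.415, -0.001]
contact_force: [0.5, 0.2, -0.8]
width: 0.317
finger_force: 20.0
t: 23.9
ee_pos: [0.577, -0.2304, 0.1576]
orientation: [-0.0, 0.911, -0.412, 0.0]
contact_force: [0.3, 0.4, -0.9]
width: 0.317
finger_force: 20.0
yaw -138.7 tool shift [0.0005 0.0014 0.1341] turn 0.003  pos [ 0.577  -0.2304  0.1576] t 23.9
```

```bash
python3 -m pendant '.0005 .0013 .04 0 .02;0 0 .04 0 .02;0 0 .03 0 .02;0 0 .015 0 .02;0 0 .0085 0 .02;0 0 0 0 .02;0 0 0 0 .02'; python3 -m pendant '0 0 0 0 .032;0 0 0 0 .06;0 0 0 0 .06;0 0 0 0 .06;0 0 -.05 0 .0876;0 0 -.06 0 .0876;0 0 -.02 0 .0876;0 0 0 0 .0876'
python3 - <<'E'
from h import *
p,d=snapshot("side");cv2.imwrite("pics/p3.png",cv2.resize(p[110:310,150:350,::-1],None,fx=3,fy=3))
# recheck jar from top camera
p,d=snapshot("top");W=world(d,"top");m=np.zeros(d.shape,bool);m[170:260,80:200]=1;m&=W[...,2]>.069
X=W[m];print("jar top",len(X),((X.max(0)+X.min(0))/2).round(4),X.mean(0).round(4))
go(.5275,.1723,.157,31.9-180)
E
```

```text
t: 24.78
ee_pos: [0.577, -0.2327, 0.025]
orientation: [-0.0, 0.911, -0.413, 0.001]
contact_force: [-0.2, -0.2, -0.5]
width: 0.316
finger_force: 20.0
t: 25.78
ee_pos: [0.5774, -0.2328, 0.1563]
orientation: [-0.001, 0.911, -0.413, 0.002]
contact_force: [-0.3, 0.3, 0.3]
width: 0.992
finger_force: 0.0
jar top 1372 [0.4685 0.0824 0.4893] [0.4287 0.0326 0.6095]
yaw -138.8 tool shift [-0.3363 -0.2305 -0.0034] turn 0.163  pos [ 0.5758 -0.2325  0.1534] t 25.9
```

View pics/p3.png

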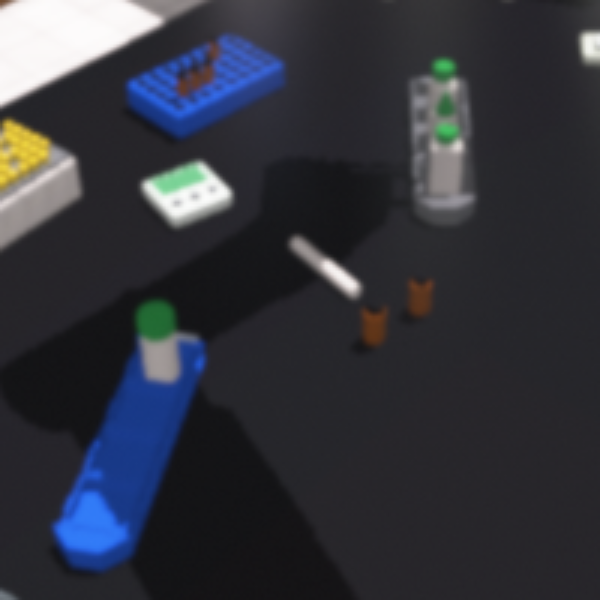

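The picture shows three caps in a line in the carrier at (444,65), (446,103) and (447,132), all upright. The jar stands in the rack at (158,340).

```bash
python3 -m pendant '-.02 -.0137 0 0 .0876;-.044 -.0301 0 0 .0876;-.044 -.0301 0 0 .0876;-.044 -.0301 0 0 .0876;-.044 -.0301 0 0 .0876;-.044 -.0301 0 0 .0876;-.044 -.0301 0 0 .0876;-.030 -.0205 0 0 .0876';python3 -m pendant '-.0223 -.0157 0 0 .0876;0 0 0 .163 .0876;0 0 0 0 .0876;0 0 0 0 .0876'; python3 -c "
from h import *
go(.5275,.1723,.027,31.9-180)"
```

```text
t: 26.88
ee_pos: [0.5296, 0.1468, 0.1524]
orientation: [0.001, 0.911, -0.412, -0.001]
contact_force: [0.6, 1.1, 0.2]
width: 0.999
finger_force: 0.0
t: 27.38
ee_pos: [0.5275, 0.1716, 0.1531]
orientation: [0.001, 0.875, -0.484, -0.0]
contact_force: [0.2, 0.5, -0.5]
width: 0.997
finger_force: 0.0
yaw -147.9 tool shift [-0.0006 -0.0005  0.1261] turn 0.003  pos [0.5275 0.1716 0.1531] t 27.4
```

```bash
python3 -m pendant '-.0004 0 .035 0 .0876;0 0 .035 0 .0876;0 0 .035 0 .0876;0 0 .0211 0 .0876;0 0 0 0 .06;0 0 0 0 .04;0 0 0 0 .032;0 0 0 0 .03' 15; python3 -m pendant '0 0 0 0 .02;0 0 0 0 .02;0 0 0 0 .02;0 0 0 0 .02' 20; python3 -m pendant '0 0 -.03 0 .02;0 0 -.04 0 .02;0 0 -.04 0 .02;0 0 -.02 0 .02;0 0 0 -.163 .02;0 0 0 0 .02' ; python3 -c "
from h import *
go(.6078,-.2678,.157,41.1-180)"
```

```text
t: 28.38
ee_pos: [0.5281, 0.1728, 0.0288]
orientation: [-0.001, 0.874, -0.485, 0.0]
contact_force: [-0.7, -0.1, -0.0]
width: 0.604
finger_force: 0.0
t: 28.88
ee_pos: [0.5277, 0.1726, 0.028]
orientation: [-0.0, 0.874, -0.485, 0.0]
contact_force: [-1.0, -0.6, 2.2]
width: 0.309
finger_force: 20.0
t: 29.62
ee_pos: [0.5274, 0.1724, 0.1579]
orientation: [-0.0, 0.911, -0.413, -0.0]
contact_force: [0.2, -0.1, -0.2]
width: 0.31
finger_force: 20.0
yaw -138.8 tool shift [0.3842 0.2294 0.0008] turn 0.002  pos [0.5274 0.1724 0.1579] t 29.6
```

```bash
python3 -m pendant '.025 .0149 0 0 .02;.044 .0263 0 0 .02;.044 .0263 0 0 .02;.044 .0263 0 0 .02;.044 .0263 0 0 .02;.044 .0263 0 0 .02;.044 .0263 0 0 .02;.044 .0263 0 0 .02';python3 -m pendant '.03 .018 0 0 .02;.0212 .0124 0 0 .02;0 0 0 0 .02;0 0 0 0 .02;0 0 0 0 .02'; python3 -c "
from h import *
go(.6078,-.2678,.024,41.1-180)"
```

```text
t: 30.62
ee_pos: [0.5974, -0.2107, 0.1571]
orientation: [0.0, 0.91, -0.415, -0.001]
contact_force: [1.9, 1.1, -0.7]
width: 0.308
finger_force: 20.0
t: 31.25
ee_pos: [0.6086, -0.2666, 0.158]
orientation: [-0.0, 0.911, -0.412, 0.0]
contact_force: [0.8, -0.6, -0.2]
width: 0.313
finger_force: 20.0
yaw -138.7 tool shift [0.0004 0.0014 0.134 ] turn 0.003  pos [ 0.6086 -0.2666  0.158 ] t 31.2
```

Release, then move clear of the carrier so that the cameras can see it.

```bash
python3 -m pendant '.0004 .0013 .04 0 .02;0 0 .04 0 .02;0 0 .03 0 .02;0 0 .015 0 .02;0 0 .0085 0 .02;0 0 0 0 .02;0 0 0 0 .02'; python3 -m pendant '0 0 0 0 .032;0 0 0 0 .06;0 0 0 0 .06;0 0 0 0 .06;0 0 -.05 0 .0876;0 0 -.06 0 .0876;0 0 -.06 0 .0876;0 0 0 0 .0876'; python3 -m pendant '-.05 0 0 0 .0876;-.05 0 0 0 .0876;-.05 0 0 0 .0876;-.05 0 0 0 .0876;-.05 0 0 0 .0876;0 0 0 0 .0876;0 0 0 0 .0876'
python3 - <<'E'
from h import *
a,_=snapshot("side");b,d=snapshot("top")
W=world(d,"top");m=np.zeros(d.shape,bool);m[125:230,295:400]=1;m&=(W[...,2]>.05)&(W[...,2]<.1)
k,l,st,ce=cv2.connectedComponentsWithStats(m.astype(np.uint8))
o=np.array([.5605,-.2135]);y=np.radians(41.1);R=np.array([[np.cos(y),-np.sin(y)],[np.sin(y),np.cos(y)]])
for i in range(1,k):
    if st[i,4]>10: X=W[l==i];X=X[X[:,2]>X[:,2].max()-.006];print(((X.mean(0)[:2]-o)@R*1000).round(1),X[:,2].max().round(4))
r=lambda p:cv2.resize(p[:,:,::-1],None,fx=5,fy=5)
cv2.imwrite("pics/end.png",np.hstack([cv2.resize(a[100:200,250:350,::-1],(390,390)),cv2.resize(b[125:230,295:400,::-1],(390,390))]))
E
```

```text
t: 32.12
ee_pos: [0.6085, -0.2688, 0.0254]
orientation: [-0.0, 0.911, -0.413, 0.001]
contact_force: [-0.2, 0.7, -0.5]
width: 0.309
finger_force: 20.0
t: 33.12
ee_pos: [0.6108, -0.2697, 0.2009]
orientation: [-0.001, 0.911, -0.412, 0.005]
contact_force: [0.6, 0.8, -1.9]
width: 0.99
finger_force: 0.0
t: 34.0
ee_pos: [0.4433, -0.0807, 0.1945]
orientation: [-0.0, 0.911, -0.412, 0.0]
contact_force: [0.8, 0.5, -0.2]
width: 0.999
finger_force: 0.0
```

View pics/end.png

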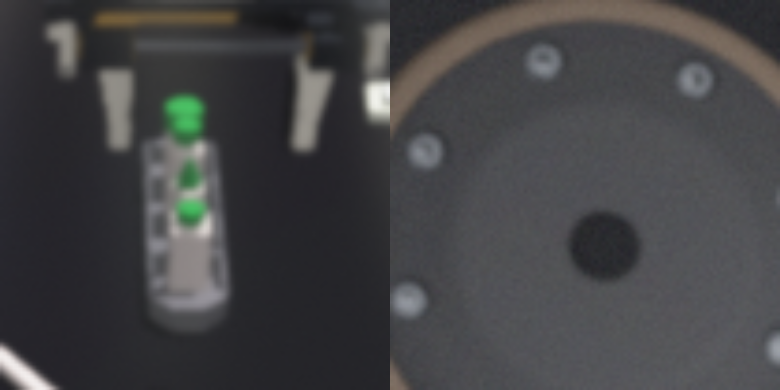

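The side crop shows four green caps in line and upright. The arm still blocks the top view, so I'll move farther away.

```bash
python3 -m pendant '-.02 -.04 -.02 0 .0876;-.02 -.05 0 0 .0876;-.02 -.05 0 0 .0876;-.02 -.05 0 0 .0876;-.02 -.05 0 0 .0876;-.02 -.05 0 0 .0876;0 0 0 0 .0876;0 0 0 0 .0876'
python3 - <<'E'
from h import *
b,d=snapshot("top")
W=world(d,"top");m=np.zeros(d.shape,bool);m[125:230,295:400]=1;m&=(W[...,2]>.05)&(W[...,2]<.1)
k,l,st,ce=cv2.connectedComponentsWithStats(m.astype(np.uint8))
o=np.array([.5605,-.2135]);y=np.radians(41.1);R=np.array([[np.cos(y),-np.sin(y)],[np.sin(y),np.cos(y)]])
for i in range(1,k):
    if st[i,4]>10: X=W[l==i];X=X[X[:,2]>X[:,2].max()-.006];print(((X.mean(0)[:2]-o)@R*1000).round(1),X[:,2].max().round(4))
cv2.imwrite("pics/end2.png",cv2.resize(b[125:230,295:400,::-1],(500,500)))
E
```

```text
t: 35.1
ee_pos: [0.5821, 0.1999, 0.213]
orientation: [0.001, 0.911, -0.413, -0.001]
contact_force: [0.1, -0.1, -0.2]
width: 0.996
finger_force: 0.0
[ -2.1 -72.2] 0.07
[ -2.1 -24.6] 0.0839
[-2.3 25.4] 0.0832
[-2.1 72.1] 0.0774
```

View pics/end2.png

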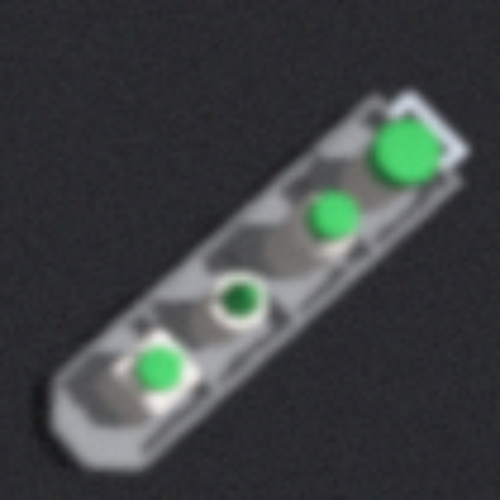

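The top view shows the square (158,370), dropper (240,300), narrow (335,215) and wide (407,152) bottles in order from the nose. They are centred within about 2 mm. Their heights are within about 2 mm of what bottles on the compartment floors should read. I'll hand the job in.

```bash
python3 -c "
from cell import job
print(job.sign_off())"
```

```text
the job is handed in; nothing more can be done
None
```

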